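# Jack up the front of the shaker and hold it

## Robot

A 7-joint arm with a two-finger parallel gripper is mounted at the origin on a cart in front of the work surface, level with it; the furniture and walls round the work are solid. World frame = base frame: x ahead of the robot, y to its left, z up, the work surface at z = 0. Lengths are in m, angles in rad, forces in N, time in s.
With the tool pointing down it reaches from about 0.4 to 0.85 m from the base axis. Payload 6.9 kg.
Tool frame: the origin (TCP) lies at the very end of the fingers, on their centre line; the grasp point (between the pads) lies robot.tcp_to_grasp behind it (robot.tcp_to_grasp is the distance from the TCP to the grasp point, in m); x points along the fingers, y is the direction in which the jaws open and shut, and the axes are right-handed (so a half turn about x gives the same grasp; the last joint's range is limited). The gripper opens to 85 mm and grips with 20 to 120 N. Pads are 22 mm wide; open, the fingers measure 114 mm over their backs; the gripper's body (76 mm by 85 mm) begins 54 mm behind the grasp point. The pads swing forward as they close: fully open they stand 13 mm farther back than shut.
Start: joints at [-1.165, 0.507, -0.238, 1.5, 0.126, 1.149, -0.155], TCP at [0.185, 0.597, 0.231] pointing down, gripper open.
Joint ranges: [-3.08, 3.08], [-0.24, 2.05], [-1.43, 1.35], [0, 2.5], [-1.52, 4.66], [0.17, 1.96], [-2.89, 2.89]. Speed limits (rad/s): [2.39, 2.39, 3.14, 3.14, 3.14, 3.14, 3.14].

## Interface

Orientations are given as a unit quaternion [w, x, y, z].
In Python, from workcell import robot gives the robot as it stands.
- The arm moves only by the shell command python3 -m jog 'ROWS' [FORCE]. ROWS is JSON, a list of rows, each an object of numbers: "jaw": the closure, from 0 (fully open) to 1 (shut); "tx", "ty", "tz": the shift along the world's x, y, z in m; "ax", "ay", "az": the turn, a rotation vector about the world's x, y, z in degrees. In form: [{"jaw": .., "tx": .., "ty": .., "tz": .., "ax": .., "ay": .., "az": ..}, ...]. A call has 1 to 12 rows; each row is the pose to reach, as a shift and turn from the pose commanded when the call began; what a row does not reach only later rows make up. A row lasts 1/10 s, in which the tool goes at most 50 mm and 8.59 degrees, less where a joint would pass 70% of its speed; a pose out of reach is approached as far as the arm can. A call with a gripper value outside its range is refused whole. The fingers move at their own pace and stop on an object; FORCE is the grip in N (left out, the last holds). Time passes only in rows, so rows that repeat a pose let the fingers close. It gives the time, the measured TCP pose, the force and the opening at its end, in the units of the state.
- robot.sense(): the state, without advancing time (a new reading comes with each control period).
- robot.read_camera(name): name is "scene" or "top" or "wrist"; returns a dict with "image" (480x640x3 uint8, red, green, blue), "fx", "fy", "cx", "cy" (pixels), "rvec" (rotation vector, rad) and "tvec" (3), from world to camera coordinates, as OpenCV has them. Camera axes: x right, y down, z forward; pixel columns grow to the right and rows downward; lengths in m; the calibration is good to about 2 mm. A picture is of the moment at which its call begins. There is no depth.
- robot.hand_in(): hands the job in, once; it reports no verdict.
Trained networks look in a picture, given as the dict that the camera call returned (one of the last four; its "shot" number tells which), for a name from the list of things; names that differ only in an ending like _2 or _b are one class to them, and where a whole thing is asked for, a point or a joint stands for the part that bears it (a point fixed in the world has none). Each returns a list of dicts, best first, with "p" (0 to 1); they miss things now and then, are a little off and sometimes report something else, mostly with a low value. They report only what shows in the picture. A call takes as long as a camera call.
- robot.silhouettes(picture, thing): "region" (480x640 bool, what is visible of it) and "box" ([centre column, centre row, width, height] in pixels, round what is visible of it).
- robot.landmark_of(picture, thing): "position" ([column, row] in pixels: a listed point, or the origin of a listed thing).
The state is a dict: "time_s": time; "joint_positions": joint angles; "qvel": joint speeds; "joint_torque": joint torques, N m; "tcp_pos": TCP position; "orientation": TCP orientation; "force": force on the tool from outside, world axes, zero at the start; "moment": the same for the moment, N m; "finger_gap": finger opening in m.
Only numpy, scipy, OpenCV 4.12 (cv2) and the standard library are available. Lean on these libraries where they do the work, as an engineer would, in place of code of your own. Each camera call takes 0.05 s, during which the arm holds its last target.

## Task

Raise the front of the rear-hinged bench shaker with the small lever jack: stand the jack flat on the bench with its saddle centred under the pad of the marked lug (the one with the upside-down cone on it), press the handle down to the bottom once as a trial and let it come right up again so the shaker settles back. Then press the handle fully down again and finish while holding it there with the shaker raised, for the jack sinks as soon as it is let go. Lift the shaker only with the jack, never by hand, do not tip the jack over, and leave the small flat carton and the pink bottle nearby where they are.

Things in the scene. Friction and masses are not known exactly. Their poses are not given: they have to be found in the camera images.
- jack: loose lever jack, about 0.75 kg: dark steel base plate 215 x 70 x 10 mm, grey housing to 44 mm high, round steel ram guide at the front, aluminium carrying fin in the middle, lever at the back. Origin on the underside of the base, below the fin; x points from the lever end to the saddle end, z up. The base reaches from x = -125 to x = +90 mm. Only a light grip (about 40 N) on the fin is needed to carry it
- jack_grip (a point): point to hold in the carrying fin: 85 mm above the jack's underside. The fin is 46 mm long along the jack's x, 22 mm thick along its y, and stands from 44 to 104 mm above the bench; its middle is above the origin of the jack and near its centre of mass
- saddle_top (a point): centre of the top of the jack's saddle, a round dark steel disc of 30 mm diameter, 60 mm ahead of the fin (jack x), 67 mm above the bench when down. It rises straight up, 28 mm in all, as the handle goes down
- jack_handle (a joint): angle of the jack's lever (rad): 0 = right up (where its spring returns it), 0.55 = at its bottom stop, lever level. The lever turns about a cross axis at jack x = -42 mm, 48 mm above the bench. Pressing the paddle takes roughly 3 N at the top without a load and 8 to 15 N at the bottom with the shaker lifted. No latch: released, it comes up by itself and the load sinks
- handle_press (a point): centre of the upper face of the grey paddle (38 x 38 x 12 mm) at the end of the lever, 112 mm from the lever's axis. Right up it is at jack x = -134 mm, 112 mm above the bench; at the bottom at jack x = -154 mm, 54 mm above the bench (it swings down and outward)
- shaker: the fixed base tray of the bench shaker, 150 x 270 mm, carrying the white chassis 160 x 280 mm whose top is at about 135 mm. Origin on the bench under the tray's middle; x points to the rear, so its front faces its -x. The chassis's front face lies at x = -80 mm, an aluminium rail on it to x = -90 mm
- lift_lug: the marked steel lug on the chassis's front rail: a 34 mm wide shelf sticking out 42 mm from the rail, with a steel cone (32 mm across, 36 mm high, tip down) standing on it. Two plain lugs of the same shape without cone sit 118 mm either side of the rail's middle; the marked lug is stuck fast up to 60 mm either side of the middle. Its z is up, its x points to the rear, as the shaker's
- lift_pad (a point): centre of the underside of the round rubber lift pad (32 mm diameter) under the marked lug, below the cone; 40 mm in front of the chassis's front face, 74 mm above the bench while the shaker is down, so that the lowered saddle passes under it with 7 mm to spare. The load on it is about 9 to 16 N; the jack's full stroke raises it to about 95 mm, the chassis turning about its rear hinge
- carton: small flat white carton, 42 x 70 x 12 mm, lying on the bench, bystander; origin at its underside
- wash_pink0: pink bottle, 68 mm across, 150 mm high, bystander; origin at its underside

How it is judged:
On the way, in this order (a step that is already met when the one before it is completed fails the run):
1. the jack stands flat on the bench, handle up, its saddle centred under the marked lift pad (horizontal distance between saddle_top and lift_pad below 0.012 m and height (world z) of jack below 0.004 m and angle between jack's own z axis and vertical below 0.03 rad and value of joint jack_handle below 0.1 rad and height (world z) of lift_pad below 0.0775 m), for 0.2 s.
2. trial stroke: the handle is pressed down and the jack lifts the shaker by the marked pad (value of joint jack_handle above 0.47 rad and height (world z) of lift_pad above 0.088 m and contact force between jack and lift_lug above 3 N), for 0.1 s.
3. the handle comes right up again and the shaker settles back (value of joint jack_handle below 0.1 rad and height (world z) of lift_pad below 0.0775 m), for 0.1 s.
At the end, for the whole second after the job is handed in: Robot holds the jack handle down (over 0.47 rad, over 2 N); the jack stands flat and still, saddle within 14 mm of the middle of the marked pad, carrying the shaker there (over 3 N); pad raised above 88 mm; robot not touching the shaker (all of step 2 and contact force between any of the fingers, the arm and jack above 2 N and contact force between each of the arm, the fingers and shaker below 1 N and horizontal distance between saddle_top and lift_pad below 0.014 m and height (world z) of jack below 0.004 m and angle between jack's own z axis and vertical below 0.03 rad and linear speed of jack below 0.02 m/s); the arm keeps its last pose, push and grip.
It fails at once if the robot pushes or lifts the shaker by hand (contact force between any of the arm, the fingers and shaker above 8 N).
It fails at once if the jack is tipped over (angle between jack's own z axis and vertical above 0.6 rad).
It fails at once if a bystander is disturbed (distance of any of carton, wash_pink0 from where it was at the start of the episode above 0.03 m).
It also fails if it takes over 67 s, if anything falls off the work surface, if the arm or the gripper's body presses on something with over 40 N, if the wrist force passes 120 N, or if a joint passes its speed limit or range.

## Working session

There is one attempt and no reset: what is moved stays moved. The work goes in short steps, Python scripts to look and compute and a shell command to move; the robot and the scene stay as the last step left them, time stands still between calls to the robot, and variables do not carry over. Pictures are saved under pics/ and viewed, and the job is handed in when it is done.

```bash
ls; mkdir -p pics; cat > h.py <<'E'
import numpy as np, cv2
from workcell import robot
def cam(n,save=None):
    p=robot.read_camera(n)
    if save: cv2.imwrite('pics/'+save+'.png',p['image'][:,:,::-1])
    return p
def ray(p,uv):
    R=cv2.Rodrigues(np.array(p['rvec'],float))[0];t=np.array(p['tvec'],float).ravel()
    d=R.T@np.array([(uv[0]-p['cx'])/p['fx'],(uv[1]-p['cy'])/p['fy'],1.])
    return -R.T@t,d
def atz(p,uv,z):
    c,d=ray(p,uv); return c+d*(z-c[2])/d[2]
def proj(p,X):
    return cv2.projectPoints(np.array(X,float).reshape(-1,3),np.array(p['rvec'],float),np.array(p['tvec'],float),np.array([[p['fx'],0,p['cx']],[0,p['fy'],p['cy']],[0,0,1]],float),None)[0].reshape(-1,2)
E
python3 - <<'E'
from h import *
s=robot.sense();print(s['time_s'],s['tcp_pos'],s['orientation'],s['finger_gap'],robot.tcp_to_grasp)
H=dict(jack=0,jack_grip=.085,saddle_top=.067,handle_press=.112,lift_pad=.074,shaker=0,carton=0,wash_pink0=0,lift_lug=.08)
for n in('top','scene'):
    p=cam(n,n+'0'); print(n,ray(p,(320,240))[0])
    for k,z in H.items():
        r=robot.landmark_of(p,k)
        for q in r[:2]: print(k,round(q['p'],2),np.round(q['position'],1),np.round(atz(p,q['position'],z),4))
E
```

```text
pics
0.0 [0.18508693 0.5964123  0.23041354] [ 0.69902635  0.10529622  0.6992209  -0.10660671] 0.0851224127277024 0.0187
top [ 0.35881993 -0.01147947  1.11338278]
jack 0.85 [428.8 269. ] [ 0.4954 -0.2817  0.    ]
jack 0.48 [440.7 202. ] [ 0.6661 -0.3453  0.    ]
jack_grip 0.56 [435.8 264.2] [ 0.4939 -0.2795  0.085 ]
saddle_top 0.62 [430.3 241.1] [ 0.5538 -0.2816  0.067 ]
handle_press 0.58 [436.2 319.3] [ 0.3678 -0.2501  0.112 ]
lift_pad 0.8 [313.6 221. ] [ 0.6405 -0.0081  0.074 ]
lift_pad 0.2 [445.6 200.8] [ 0.647  -0.3356  0.074 ]
shaker 0.59 [293.4 188.1] [0.7573 0.0336 0.    ]
carton 0.7 [210.1 302.9] [0.4856 0.2764 0.    ]
wash_pink0 0.82 [445.8 198.7] [ 0.6731 -0.3603  0.    ]
lift_lug 0.75 [310.4 212.8] [ 0.6604 -0.003   0.08  ]
lift_lug 0.63 [435.6 267.1] [ 0.4878 -0.279   0.08  ]
scene [-0.29309953 -0.44734365  0.91859048]
jack 0.88 [391.1 324.5] [ 0.4906 -0.2783  0.    ]
jack 0.65 [446.2 286.8] [ 0.6687 -0.3659  0.    ]
jack_grip 0.92 [393.5 297.3] [ 0.4967 -0.2735  0.085 ]
jack_grip 0.6 [317.8 230.9] [ 0.6421 -0.0177  0.085 ]
saddle_top 0.47 [402.4 289.4] [ 0.5469 -0.2807  0.067 ]
handle_press 0.54 [370.1 328.1] [ 0.3676 -0.2628  0.112 ]
lift_pad 0.78 [314.3 236.8] [ 0.6282 -0.014   0.074 ]
shaker 0.67 [314.5 230.9] [ 0.7335  0.0348 -0.    ]
shaker 0.56 [402.8 289.9] [ 0.6117 -0.2691  0.    ]
carton 0.7 [194.1 260.3] [0.4812 0.2788 0.    ]
wash_pink0 0.8 [444.  286.6] [ 0.6671 -0.3607  0.    ]
lift_lug 0.48 [314.5 231.4] [ 0.6422 -0.0081  0.08  ]
```

View pics/top0.png

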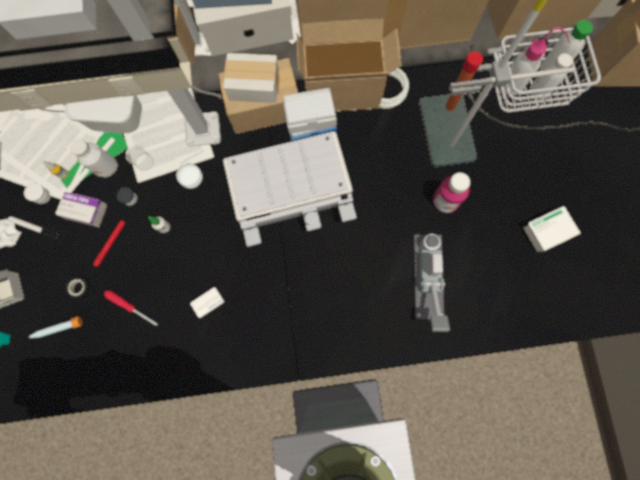

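View pics/scene0.png

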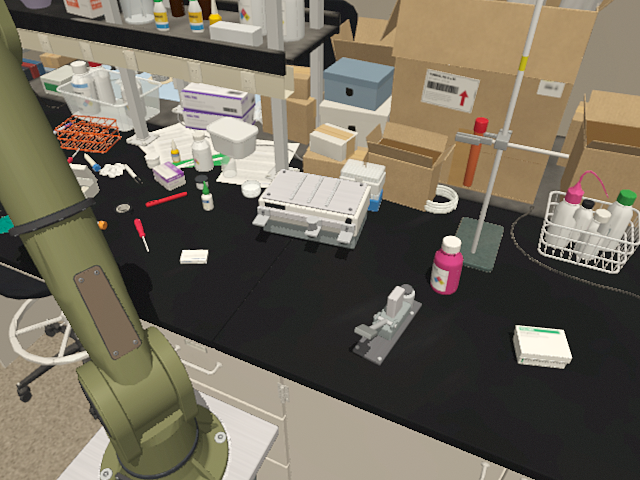

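```bash
python3 - <<'E'
from h import *
for n in('top','scene'):
    p=cam(n)
    im=p['image'][:,:,::-1]
    a=(im[130:255,215:365],im[225:340,405:465]) if n=='top' else (im[165:250,250:380],im[275:370,345:430])
    cs=[cv2.resize(c,None,fx=500/max(c.shape[:2])*(.8),fy=500/max(c.shape[:2])*.8,interpolation=cv2.INTER_CUBIC) for c in a]
    h=max(c.shape[0] for c in cs)
    cs=[cv2.copyMakeBorder(c,0,h-c.shape[0],0,0,cv2.BORDER_CONSTANT) for c in cs]
    cv2.imwrite(f'pics/{n}_crop.png',np.hstack(cs)[:,:800])
    if n=='top':
        for uv in((252,237),(347,212),(311,219)): print(uv,atz(p,uv,.085).round(4))
        for uv in((237,221),(352,191),(335,137),(225,164)):print(uv,atz(p,uv,.135).round(4))
    for k in('jack','lift_lug','shaker','carton'):
        for r in robot.silhouettes(p,k)[:3]: 
            g=r['region'].astype('uint8'); rr=cv2.minAreaRect(cv2.findNonZero(g)); print(n,k,round(r['p'],2),np.round(r['box'],1),rr)
E
```

```text
(252, 237) [0.6185 0.1428 0.085 ]
(347, 212) [ 0.6488 -0.091   0.085 ]
(311, 219) [ 0.6434 -0.0025  0.085 ]
(237, 221) [0.648  0.1656 0.135 ]
(352, 191) [ 0.6833 -0.1059  0.135 ]
(335, 137) [ 0.8229 -0.0856  0.135 ]
(225, 164) [0.7905 0.181  0.135 ]
top jack 0.78 [430.2 281.9  36.9  96. ] ((428.0711975097656, 282.3038330078125), (98.36145782470703, 32.16511917114258), 84.9363784790039)
top jack 0.36 [438.4 307.2  17.9  56.8] ((439.0, 306.5), (49.0, 18.0), 90.0)
top lift_lug 0.87 [311.4 217.2  12.9  20.5] ((310.6999816894531, 218.6000213623047), (21.187259674072266, 14.862703323364258), 71.56504821777344)
top shaker 0.87 [290.8 190.8 133.8 116.2] ((289.6470947265625, 188.08822631835938), (92.16352844238281, 119.0849838256836), 75.96376037597656)
top shaker 0.64 [312.4 217.1  15.5  23. ] ((310.8884582519531, 218.2576904296875), (22.364974975585938, 14.734573364257812), 74.74488067626953)
scene jack 0.58 [386.4 326.1  67.9  82.9] ((385.6689147949219, 320.7635192871094), (41.50041198730469, 86.48825073242188), 35.53767776489258)
scene lift_lug 0.53 [313.4 226.9  16.1  22.9] ((313.71575927734375, 226.4796905517578), (14.605646133422852, 21.23162078857422), 4.085616588592529)
scene shaker 0.95 [312.1 209.5 120.3  81.6] ((312.2441711425781, 206.4346923828125), (110.21785736083984, 67.06510925292969), 11.592175483703613)
scene shaker 0.35 [314.  227.1  18.3  23.1] ((313.4104919433594, 226.42140197753906), (15.19882583618164, 21.608766555786133), 7.594643592834473)
scene carton 0.69 [196.3 255.8  28.2   9.6] ((194.5, 255.5), (13.0, 27.0), 90.0)
```

View pics/top_crop.png

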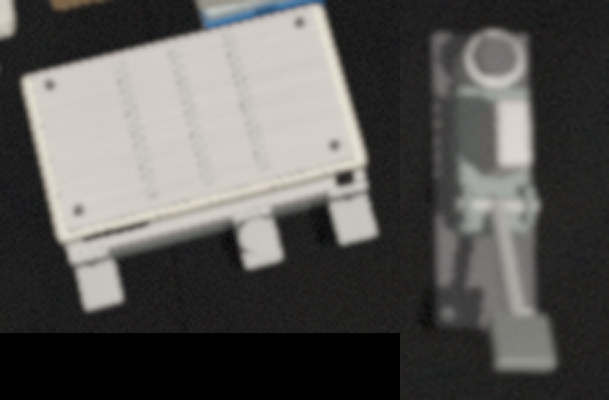

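View pics/scene_crop.png

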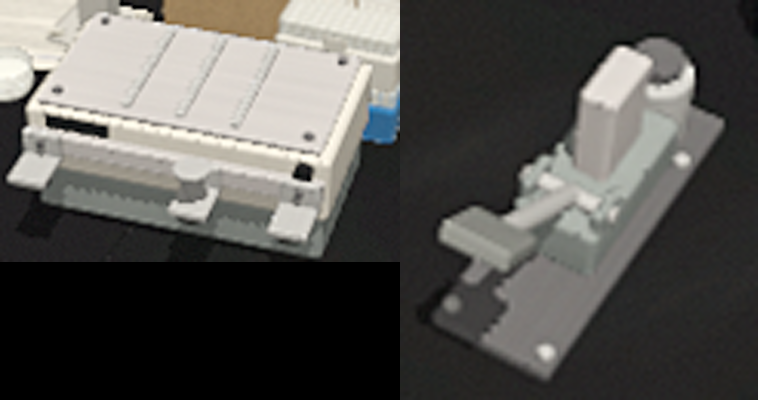

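```bash
cat > fit.py <<'E'
from h import *
def T(x,y,yaw,P):
    P=np.array(P,float).reshape(-1,3);c,s=np.cos(yaw),np.sin(yaw)
    return np.c_[x+c*P[:,0]-s*P[:,1],y+s*P[:,0]+c*P[:,1],P[:,2]]
JW=[np.array(l)/1000. for l in (
 [[-125,-35,10],[90,-35,10],[90,35,10],[-125,35,10],[-125,-35,10]],
 [[-23,-11,104],[23,-11,104],[23,11,104],[-23,11,104],[-23,-11,104]],
 [[60+15*np.cos(a),15*np.sin(a),67] for a in np.linspace(0,6.283,20)],
 )]
SW=lambda d:[np.array(l)/1000. for l in (
 [[-80,-140,135],[80,-140,135],[80,140,135],[-80,140,135],[-80,-140,135]],
 [[-75,-135,0],[75,-135,0],[75,135,0],[-75,135,0],[-75,-135,0]],
 [[-120+16*np.cos(a),d+16*np.sin(a),74] for a in np.linspace(0,6.283,20)],
 [[-120+16*np.cos(a),d+16*np.sin(a),120] for a in np.linspace(0,6.283,20)],
 [[-90,d-17,84],[-132,d-17,84],[-132,d+17,84],[-90,d+17,84]],
 [[-90,101,84],[-132,101,84],[-132,135,84],[-90,135,84]],
 [[-90,-101,84],[-132,-101,84],[-132,-135,84],[-90,-135,84]])]
def draw(p,items,box,f,name):
    x0,y0,x1,y1=box
    im=cv2.resize(np.ascontiguousarray(p['image'][y0:y1,x0:x1,::-1]),None,fx=f,fy=f,interpolation=cv2.INTER_CUBIC)
    for (pose,wires,col) in items:
        for w in wires:
            q=(proj(p,T(*pose,w))-[x0,y0]+.5)*f-.5
            cv2.polylines(im,[np.round(q).astype(int)],False,col,1)
    cv2.imwrite('pics/'+name+'.png',im)
E
python3 - <<'E'
from fit import *
S=(.7362,.0388,np.radians(7.2)); J=(.494,-.280,np.radians(-3)) 
for n,b in(('top',(215,130,365,255)),('scene',(250,165,380,250))):
    p=cam(n); draw(p,[(S,SW(-30),(0,0,255))],b,5,n+'_s1')
for n,b in(('top',(395,225,475,335)),('scene',(345,275,430,370))):
    p=cam(n); draw(p,[(J,JW,(0,0,255))],b,6,n+'_j1')
E
```

```text
(no output)
```

View pics/top_s1.png

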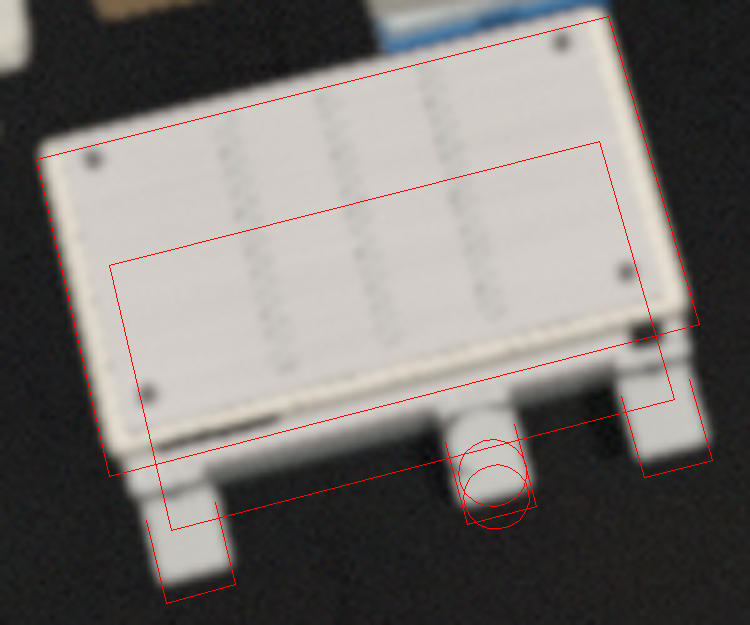

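View pics/scene_s1.png

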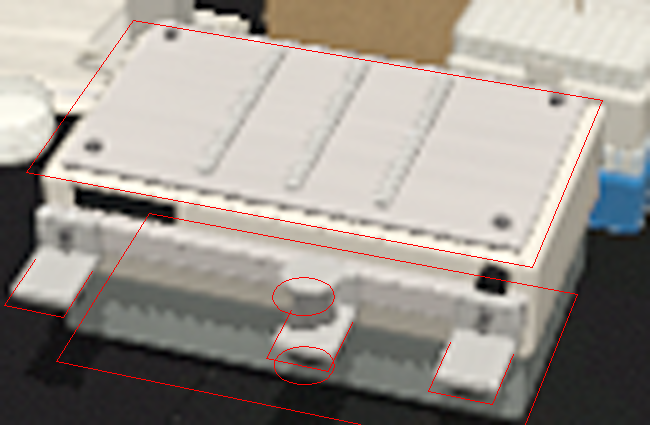

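View pics/top_j1.png

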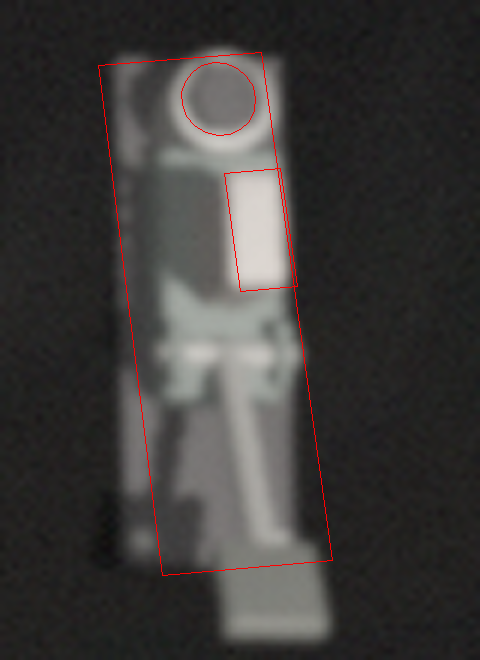

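View pics/scene_j1.png

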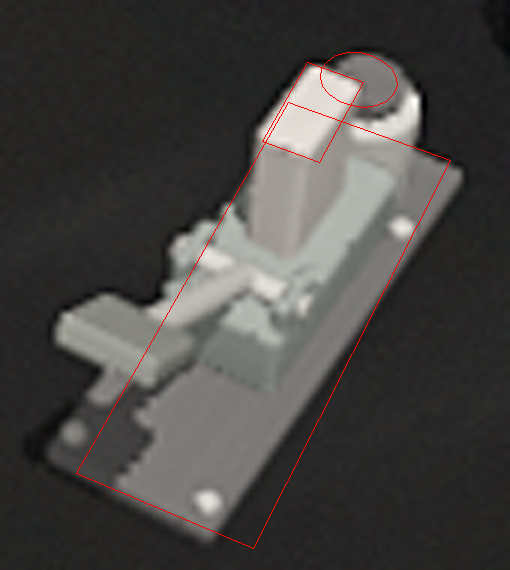

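```bash
python3 - <<'E'
from fit import *
from scipy.optimize import least_squares as LS
pt=cam('top');ps=cam('scene')
def full(b,f,uv): return (np.array(uv,float)+.5)/f-.5+np.array(b)
bt,bs=(395,225),(345,275)
J=[(pt,bt,6,(115,58),(90,35,10)),(pt,bt,6,(283,57),(90,-35,10)),(pt,bt,6,(122,563),(-125,35,10)),
(pt,bt,6,(232,172),(23,11,104)),(pt,bt,6,(281,170),(23,-11,104)),(pt,bt,6,(293,287),(-23,-11,104)),(pt,bt,6,(240,292),(-23,11,104)),(pt,bt,6,(219,97),(60,0,67)),
(ps,bs,6,(462,170),(90,-35,10)),(ps,bs,6,(208,532),(-125,-35,10)),(ps,bs,6,(48,452),(-125,35,10)),
(ps,bs,6,(308,66),(23,11,104)),(ps,bs,6,(362,84),(23,-11,104)),(ps,bs,6,(318,160),(-23,-11,104)),(ps,bs,6,(262,138),(-23,11,104)),(ps,bs,6,(364,84),(60,0,67))]
def rj(v,M=J):
    return np.concatenate([proj(p,T(*v[:3],np.array(X)/1000.))[0]-full(b,f,uv) for p,b,f,uv,X in M])
r=LS(rj,[.494,-.28,-.0]); print(r.x,np.degrees(r.x[2]));print(r.fun.reshape(-1,2).round(1).tolist())
bt,bs=(215,130),(250,165)
S=[(pt,bt,5,(40,146),(80,140,135)),(pt,bt,5,(603,10),(80,-140,135)),(pt,bt,5,(690,312),(-80,-140,135)),(pt,bt,5,(112,455),(-80,140,135)),
(ps,bs,5,(140,22),(80,140,135)),(ps,bs,5,(603,98),(80,-140,135)),(ps,bs,5,(528,260),(-80,-140,135)),(ps,bs,5,(48,165),(-80,140,135)),
(pt,bt,5,(160,583),(-132,135,-1)),(pt,bt,5,(232,570),(-132,101,-1)),(pt,bt,5,(643,460),(-132,-101,-1)),(pt,bt,5,(709,443),(-132,-135,-1)),
(ps,bs,5,(8,302),(-132,135,-1)),(ps,bs,5,(65,318),(-132,101,-1)),(ps,bs,5,(430,383),(-132,-101,-1)),(ps,bs,5,(495,402),(-132,-135,-1)),
(pt,bt,5,(465,510),(-132,17,-2)),(pt,bt,5,(533,488),(-132,-17,-2)),(ps,bs,5,(272,348),(-132,17,-2)),(ps,bs,5,(330,367),(-132,-17,-2))]
def rs(v):
    o=[]
    for p,b,f,uv,X in S:
        X=np.array(X,float)
        if X[2]==-2: X[1]+=v[3]*1000
        if X[2]<0: X[2]=v[4]*1000
        else: X[2]=v[5]*1000
        o.append(proj(p,T(*v[:3],X/1000.))[0]-full(b,f,uv))
    return np.concatenate(o)
r=LS(rs,[.736,.039,.12,-.03,.085,.135],loss='soft_l1'); v=r.x;print(v,np.degrees(v[2]));print(rs(v).reshape(-1,2).round(1).tolist())
print('pad',T(*v[:3],[-.12,v[3],.074]))
for n,p,b in(('top',pt,(215,130,365,255)),('scene',ps,(250,165,380,250))):
    draw(p,[(v[:3],SW(v[3]*1000),(0,0,255))],b,5,n+'_s2')
E
```

```text
[ 0.49423882 -0.27886874 -0.15183728] -8.699635379490982
[[0.1, -0.2], [-0.6, 0.3], [1.1, 0.7], [-0.9, -0.3], [0.4, 0.1], [-0.8, 0.3], [-1.6, -0.7], [1.8, 0.1], [0.4, 0.3], [1.1, 1.0], [-0.1, -0.1], [0.6, -0.7], [0.4, 0.1], [-1.5, -0.1], [-1.1, -0.4], [1.0, -0.1]]
[ 0.7449924   0.0398378   0.12236259 -0.03065086  0.08032996  0.13017986] 7.0108598609204185
[[-0.9, -0.2], [0.3, -1.0], [0.6, -0.2], [-1.0, 0.9], [-0.0, -0.6], [0.6, 0.2], [1.4, 1.0], [-3.0, 0.9], [0.4, 0.6], [-0.1, -0.4], [-0.8, 0.6], [-0.5, 0.5], [0.6, -0.4], [0.9, -1.2], [0.3, 0.6], [0.1, -0.6], [-0.3, -0.4], [-0.2, 0.5], [-0.1, 1.1], [0.7, -0.2]]
pad [[ 0.6296308  -0.00523078  0.074     ]]
```

View pics/top_s2.png

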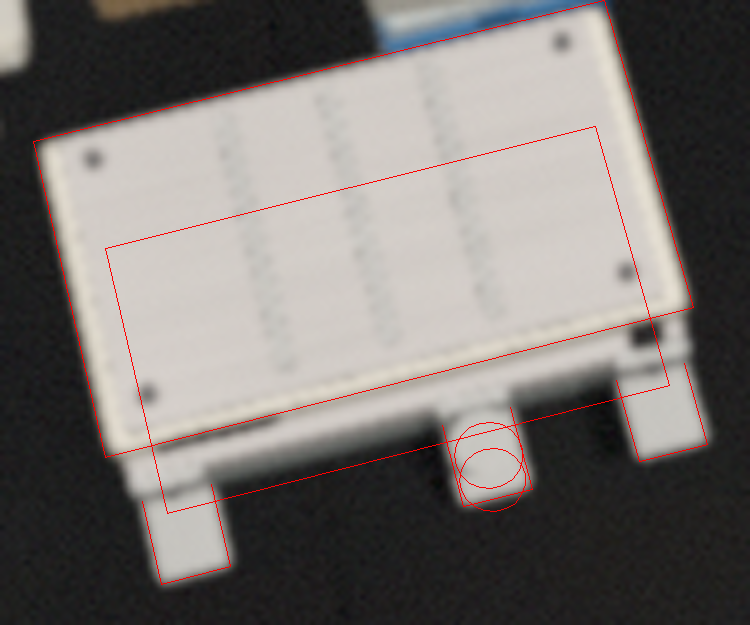

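View pics/scene_s2.png

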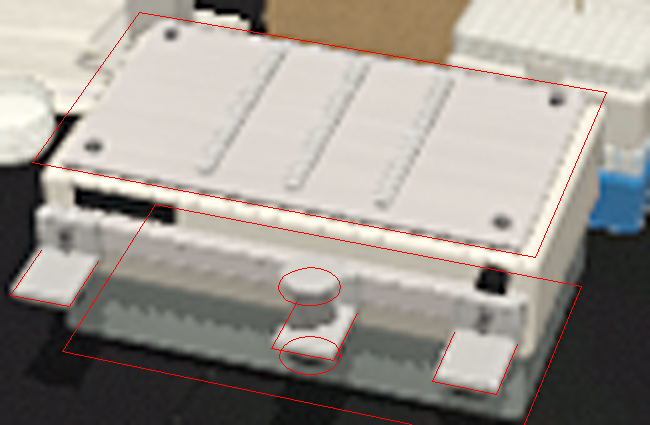

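```bash
cat >> h.py <<'E'
from scipy.spatial.transform import Rotation as Ro
def st():
    s=robot.sense();q=np.array(s['orientation']);R=Ro.from_quat(q[[1,2,3,0]]).as_matrix()
    print('t',round(s['time_s'],2),'tcp',np.round(s['tcp_pos'],4),'x',R[:,0].round(3),'y',R[:,1].round(3),'yaw_y',round(np.degrees(np.arctan2(R[1,1],R[0,1])),2),'F',np.round(s['force'],1),'gap',round(s['finger_gap'],4),'q',np.round(s['joint_positions'],2))
    return s,R
E
python3 - <<'E'
from h import *
st()
E
```

```text
t 1.8 tcp [0.1852 0.5969 0.2313] x [-0. -0. -1.] y [ 0.296  0.955 -0.   ] yaw_y 72.76 F [0.  0.1 0.4] gap 0.085 q [-1.16  0.51 -0.24  1.5   0.13  1.15 -0.15]
```

```bash
python3 -m jog '[{"jaw":0,"tx":0.265,"ty":-0.4,"tz":0.04,"az":8.5},{"jaw":0,"tx":0.265,"ty":-0.4,"tz":0.04,"az":8.5},{"jaw":0,"tx":0.265,"ty":-0.4,"tz":0.04,"az":8.5},{"jaw":0,"tx":0.265,"ty":-0.4,"tz":0.04,"az":8.5},{"jaw":0,"tx":0.265,"ty":-0.4,"tz":0.04,"az":8.5},{"jaw":0,"tx":0.265,"ty":-0.4,"tz":0.04,"az":8.5},{"jaw":0,"tx":0.265,"ty":-0.4,"tz":0.04,"az":8.5},{"jaw":0,"tx":0.265,"ty":-0.4,"tz":0.04,"az":8.5},{"jaw":0,"tx":0.265,"ty":-0.4,"tz":0.04,"az":8.5},{"jaw":0,"tx":0.265,"ty":-0.4,"tz":0.04,"az":8.5}]' && python3 -m jog '[{"tx":0.03,"ty":-0.46,"tz":0.0},{"tx":0.03,"ty":-0.46,"tz":0.0},{"tx":0.03,"ty":-0.46,"tz":0.0},{"tx":0.03,"ty":-0.46,"tz":0.0},{"tx":0.03,"ty":-0.46,"tz":0.0},{"tx":0.03,"ty":-0.46,"tz":0.0},{"tx":0.03,"ty":-0.46,"tz":0.0},{"tx":0.03,"ty":-0.46,"tz":0.0},{"tx":0.03,"ty":-0.46,"tz":0.0},{"tx":0.03,"ty":-0.46,"tz":0.0},{"tx":0.03,"ty":-0.46,"tz":0.0},{"tx":0.03,"ty":-0.46,"tz":0.0}]'
python3 - <<'E'
from fit import *
st()
p=cam('wrist','w1')
J=(.4942,-.2789,-.1518)
draw(p,[(J,JW,(0,0,255))],(0,0,640,480),1.2,'w1o')
for k,z in dict(jack=0,jack_grip=.085,saddle_top=.067,handle_press=.112).items():
    for q in robot.landmark_of(p,k)[:1]: print(k,round(q['p'],2),np.round(q['position'],1),np.round(atz(p,q['position'],z),4))
E
```

```text
t 1.8 tcp [0.1852 0.5969 0.2313] x [-0. -0. -1.] y [ 0.296  0.955 -0.   ] yaw_y 72.76 F [0.  0.1 0.4] gap 0.085 q [-1.16  0.51 -0.24  1.5   0.13  1.15 -0.15]invalid input
```

View pics/w1o.png

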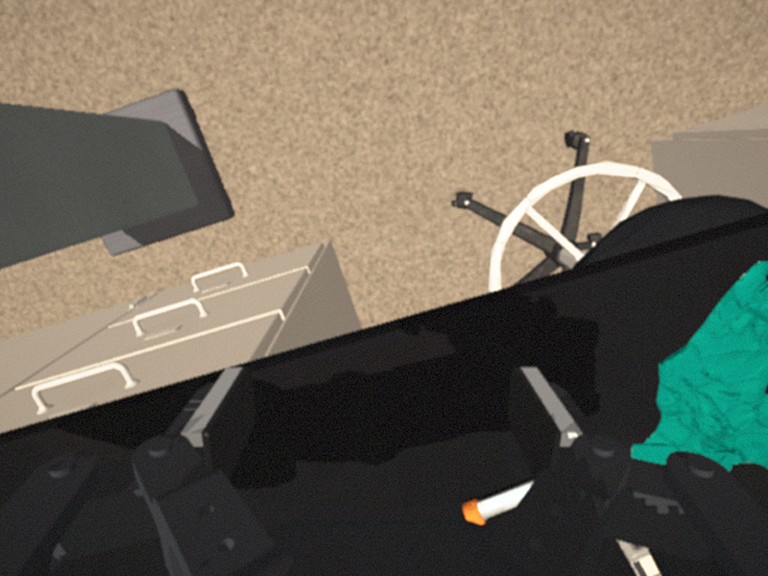

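```bash
python3 -m jog '[{"jaw":0,"tx":0.265,"ty":-0.4,"tz":0.04,"ax":0,"ay":0,"az":8.5},{"jaw":0,"tx":0.265,"ty":-0.4,"tz":0.04,"ax":0,"ay":0,"az":8.5},{"jaw":0,"tx":0.265,"ty":-0.4,"tz":0.04,"ax":0,"ay":0,"az":8.5},{"jaw":0,"tx":0.265,"ty":-0.4,"tz":0.04,"ax":0,"ay":0,"az":8.5},{"jaw":0,"tx":0.265,"ty":-0.4,"tz":0.04,"ax":0,"ay":0,"az":8.5},{"jaw":0,"tx":0.265,"ty":-0.4,"tz":0.04,"ax":0,"ay":0,"az":8.5},{"jaw":0,"tx":0.265,"ty":-0.4,"tz":0.04,"ax":0,"ay":0,"az":8.5},{"jaw":0,"tx":0.265,"ty":-0.4,"tz":0.04,"ax":0,"ay":0,"az":8.5},{"jaw":0,"tx":0.265,"ty":-0.4,"tz":0.04,"ax":0,"ay":0,"az":8.5},{"jaw":0,"tx":0.265,"ty":-0.4,"tz":0.04,"ax":0,"ay":0,"az":8.5}]' 
python3 -c "
from h import *
st()"
```

```text
time_s: 3.05
tcp_pos: [0.4521, 0.1931, 0.2718]
orientation: [0.705, 0.055, 0.704, -0.056]
force: [-0.4, -0.1, 0.6]
finger_gap: 0.0851
t 3.05 tcp [0.4521 0.1931 0.2718] x [ 0.001 -0.001 -1.   ] y [ 0.156  0.988 -0.001] yaw_y 81.03 F [-0.4 -0.1  0.6] gap 0.0851 q [-0.34  0.26 -0.14  1.77  0.04  1.11  0.91]
```

```bash
python3 -m jog '[{"jaw":0,"tx":0.03,"ty":-0.47,"tz":0,"ax":0,"ay":0,"az":0},{"jaw":0,"tx":0.03,"ty":-0.47,"tz":0,"ax":0,"ay":0,"az":0},{"jaw":0,"tx":0.03,"ty":-0.47,"tz":0,"ax":0,"ay":0,"az":0},{"jaw":0,"tx":0.03,"ty":-0.47,"tz":0,"ax":0,"ay":0,"az":0},{"jaw":0,"tx":0.03,"ty":-0.47,"tz":0,"ax":0,"ay":0,"az":0},{"jaw":0,"tx":0.03,"ty":-0.47,"tz":0,"ax":0,"ay":0,"az":0},{"jaw":0,"tx":0.03,"ty":-0.47,"tz":0,"ax":0,"ay":0,"az":0},{"jaw":0,"tx":0.03,"ty":-0.47,"tz":0,"ax":0,"ay":0,"az":0},{"jaw":0,"tx":0.03,"ty":-0.47,"tz":0,"ax":0,"ay":0,"az":0},{"jaw":0,"tx":0.03,"ty":-0.47,"tz":0,"ax":0,"ay":0,"az":0},{"jaw":0,"tx":0.03,"ty":-0.47,"tz":0,"ax":0,"ay":0,"az":0},{"jaw":0,"tx":0.03,"ty":-0.47,"tz":0,"ax":0,"ay":0,"az":0}]' 
python3 - <<'E'
from fit import *
st()
p=cam('wrist','w1')
J=(.4942,-.2789,-.1518)
draw(p,[(J,JW,(0,0,255))],(0,0,640,480),1.2,'w1o2')
for k,z in dict(jack=0,jack_grip=.085,saddle_top=.067,handle_press=.112).items():
    for q in robot.landmark_of(p,k)[:1]: print(k,round(q['p'],2),np.round(q['position'],1),np.round(atz(p,q['position'],z),4))
E
```

```text
time_s: 4.25
tcp_pos: [0.4801, -0.2729, 0.271]
orientation: [0.705, 0.054, 0.705, -0.054]
force: [0.1, -0.1, 0.3]
finger_gap: 0.0854
t 4.25 tcp [ 0.4801 -0.2729  0.271 ] x [-0.     0.001 -1.   ] y [0.153 0.988 0.001] yaw_y 81.22 F [ 0.1 -0.1  0.3] gap 0.0854 q [ 0.41  0.36  0.09  1.63 -0.04  1.15  1.93]
jack 0.8 [315.3 208.4] [ 0.4967 -0.2773  0.    ]
jack_grip 0.72 [313.9 226.1] [ 0.4938 -0.2777  0.085 ]
saddle_top 0.84 [315.9 278.2] [ 0.5544 -0.2854  0.067 ]
handle_press 0.88 [312.5  69.4] [ 0.3643 -0.2581  0.112 ]
```

View pics/w1o2.png

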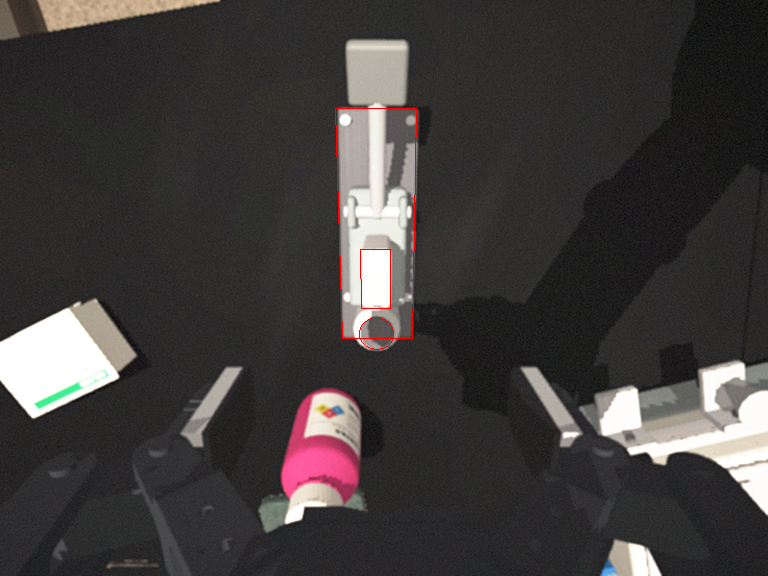

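```bash
python3 -m jog '[{"jaw":0,"tx":0.014,"ty":-0.005,"tz":-0.04,"ax":0,"ay":0,"az":0},{"jaw":0,"tx":0.014,"ty":-0.005,"tz":-0.08,"ax":0,"ay":0,"az":0},{"jaw":0,"tx":0.014,"ty":-0.005,"tz":-0.12,"ax":0,"ay":0,"az":0},{"jaw":0,"tx":0.014,"ty":-0.005,"tz":-0.15,"ax":0,"ay":0,"az":0},{"jaw":0,"tx":0.014,"ty":-0.005,"tz":-0.18,"ax":0,"ay":0,"az":0},{"jaw":0,"tx":0.014,"ty":-0.005,"tz":-0.205,"ax":0,"ay":0,"az":0},{"jaw":0,"tx":0.014,"ty":-0.005,"tz":-0.205,"ax":0,"ay":0,"az":0}]' 
python3 - <<'E'
from fit import *
st()
p=cam('wrist','w2')
E
```

```text
time_s: 5.2
tcp_pos: [0.4926, -0.2762, 0.0635]
orientation: [0.703, 0.054, 0.707, -0.052]
force: [-0.0, 0.5, -0.2]
finger_gap: 0.0856
t 5.2 tcp [ 0.4926 -0.2762  0.0635] x [-0.005  0.003 -1.   ] y [0.151 0.989 0.002] yaw_y 81.34 F [-0.   0.5 -0.2] gap 0.0856 q [ 0.42  0.6   0.07  1.86 -0.06  0.68  1.95]
```

View pics/w2.png

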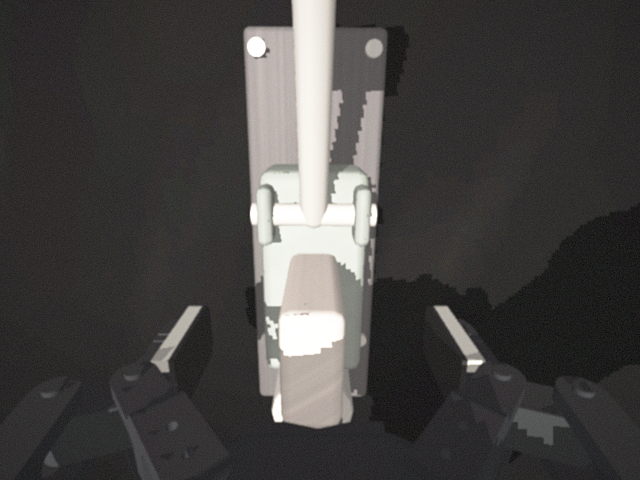

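```bash
python3 -m jog '[{"jaw":0.5,"tx":0,"ty":0,"tz":0,"ax":0,"ay":0,"az":0},{"jaw":1,"tx":0,"ty":0,"tz":0,"ax":0,"ay":0,"az":0},{"jaw":1,"tx":0,"ty":0,"tz":0,"ax":0,"ay":0,"az":0},{"jaw":1,"tx":0,"ty":0,"tz":0,"ax":0,"ay":0,"az":0},{"jaw":1,"tx":0,"ty":0,"tz":0,"ax":0,"ay":0,"az":0},{"jaw":1,"tx":0,"ty":0,"tz":0,"ax":0,"ay":0,"az":0},{"jaw":1,"tx":0,"ty":0,"tz":0,"ax":0,"ay":0,"az":0},{"jaw":1,"tx":0,"ty":0,"tz":0,"ax":0,"ay":0,"az":0}]' 40
python3 - <<'E'
from fit import *
st()
p=cam('wrist','w3')
E
```

```text
time_s: 6.05
tcp_pos: [0.4945, -0.2785, 0.0671]
orientation: [0.705, 0.054, 0.705, -0.054]
force: [-1.1, -0.8, 6.6]
finger_gap: 0.0216
t 6.05 tcp [ 0.4945 -0.2785  0.0671] x [ 0.001 -0.001 -1.   ] y [ 0.152  0.988 -0.001] yaw_y 81.24 F [-1.1 -0.8  6.6] gap 0.0216 q [ 0.43  0.6   0.07  1.86 -0.06  0.68  1.95]
```

View pics/w3.png

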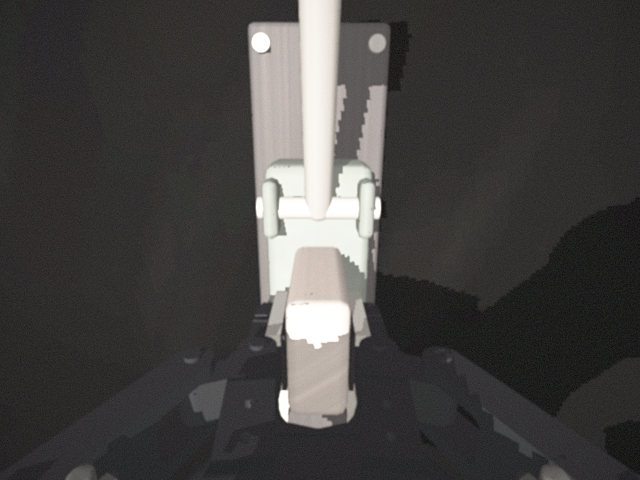

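```bash
python3 -m jog '[{"jaw":1,"tx":0,"ty":0,"tz":0.015,"ax":0,"ay":0,"az":0},{"jaw":1,"tx":-0.01,"ty":0.01,"tz":0.03,"ax":0,"ay":0,"az":1},{"jaw":1,"tx":-0.02,"ty":0.04,"tz":0.03,"ax":0,"ay":0,"az":3},{"jaw":1,"tx":-0.033,"ty":0.07,"tz":0.03,"ax":0,"ay":0,"az":5},{"jaw":1,"tx":-0.033,"ty":0.105,"tz":0.03,"ax":0,"ay":0,"az":7},{"jaw":1,"tx":-0.033,"ty":0.14,"tz":0.03,"ax":0,"ay":0,"az":9},{"jaw":1,"tx":-0.033,"ty":0.17,"tz":0.03,"ax":0,"ay":0,"az":11},{"jaw":1,"tx":-0.033,"ty":0.2,"tz":0.03,"ax":0,"ay":0,"az":13},{"jaw":1,"tx":-0.033,"ty":0.23,"tz":0.03,"ax":0,"ay":0,"az":15},{"jaw":1,"tx":-0.033,"ty":0.252,"tz":0.03,"ax":0,"ay":0,"az":15.7},{"jaw":1,"tx":-0.033,"ty":0.252,"tz":0.03,"ax":0,"ay":0,"az":15.7},{"jaw":1,"tx":-0.033,"ty":0.252,"tz":0.03,"ax":0,"ay":0,"az":15.7}]'
python3 - <<'E'
from fit import *
s,R=st()
t=s['tcp_pos'];yaw=np.radians(7)
for n,b,f in(('wrist',(0,0,640,480),1.2),('top',(230,180,390,330),5),('scene',(230,180,390,320),5)):
    p=cam(n); draw(p,[((t[0],t[1],yaw),[w+[0,0,t[2]-.067] for w in JW],(0,0,255)),((.745,.0398,.1224),SW(-30.6),(0,255,0))],b,f,n+'_c1')
E
```

```text
time_s: 7.3
tcp_pos: [0.4604, -0.0257, 0.0957]
orientation: [0.705, -0.043, 0.706, 0.043]
force: [0.0, 0.3, -7.7]
finger_gap: 0.0215
t 7.3 tcp [ 0.4604 -0.0257  0.0957] x [-0.002 -0.    -1.   ] y [-0.123  0.992  0.   ] yaw_y 97.05 F [ 0.   0.3 -7.7] gap 0.0215 q [-0.    0.43  0.01  2.1  -0.01  0.61  1.7 ]
```

View pics/wrist_c1.png

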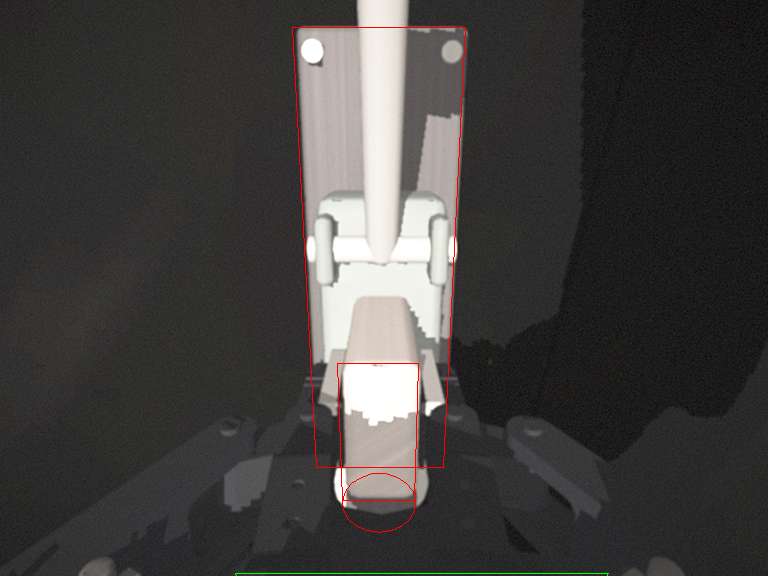

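View pics/scene_c1.png

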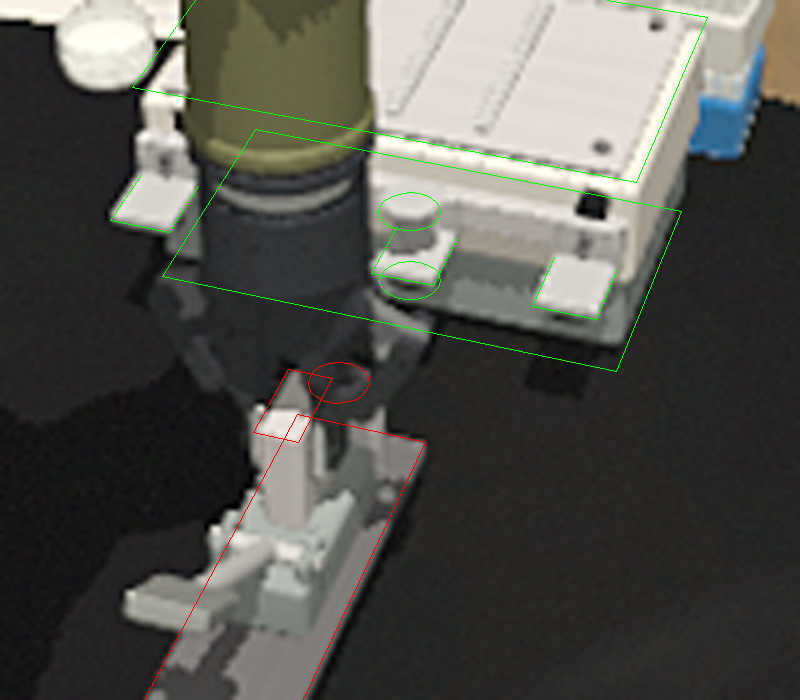

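View pics/top_c1.png

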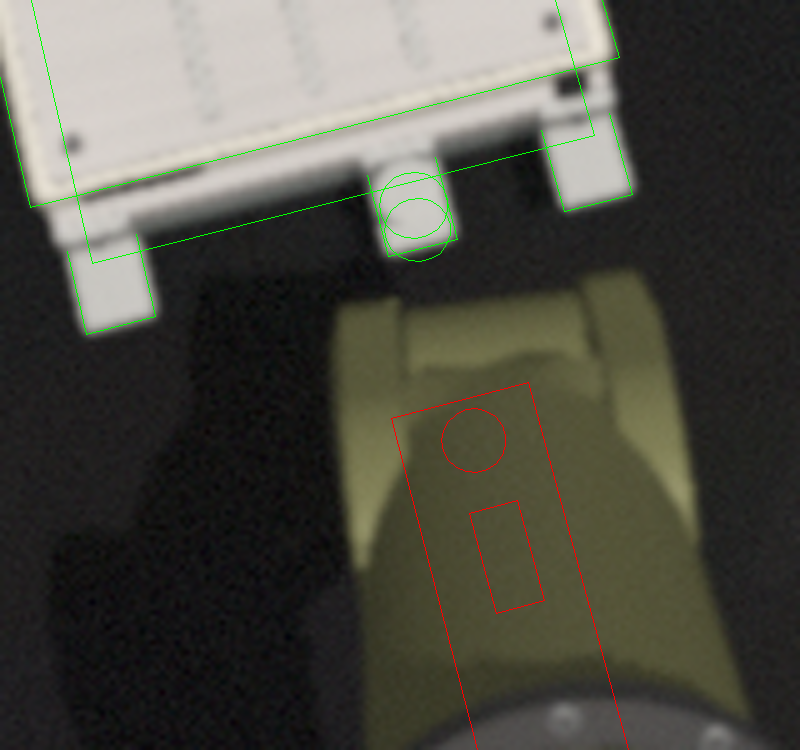

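```bash
python3 -m jog '[{"jaw":1,"tx":0,"ty":0,"tz":-0.012,"ax":0,"ay":0,"az":0},{"jaw":1,"tx":0,"ty":0,"tz":-0.022,"ax":0,"ay":0,"az":0},{"jaw":1,"tx":0,"ty":0,"tz":-0.026,"ax":0,"ay":0,"az":0},{"jaw":1,"tx":0,"ty":0,"tz":-0.026,"ax":0,"ay":0,"az":0}]'
python3 -c "
from h import *
st();cam('scene','sc2')
im=cv2.imread('pics/sc2.png')[220:340,230:390];cv2.imwrite('pics/sc2c.png',cv2.resize(im,None,fx=5,fy=5,interpolation=2))"
```

```text
time_s: 7.85
tcp_pos: [0.4606, -0.0265, 0.0696]
orientation: [0.705, -0.043, 0.706, 0.043]
force: [-0.4, -0.1, -7.4]
finger_gap: 0.0211
t 7.85 tcp [ 0.4606 -0.0265  0.0696] x [-0.002 -0.    -1.   ] y [-0.121  0.993  0.   ] yaw_y 96.92 F [-0.4 -0.1 -7.4] gap 0.0211 q [-0.    0.48  0.01  2.13 -0.01  0.54  1.7 ]
```

View pics/sc2c.png

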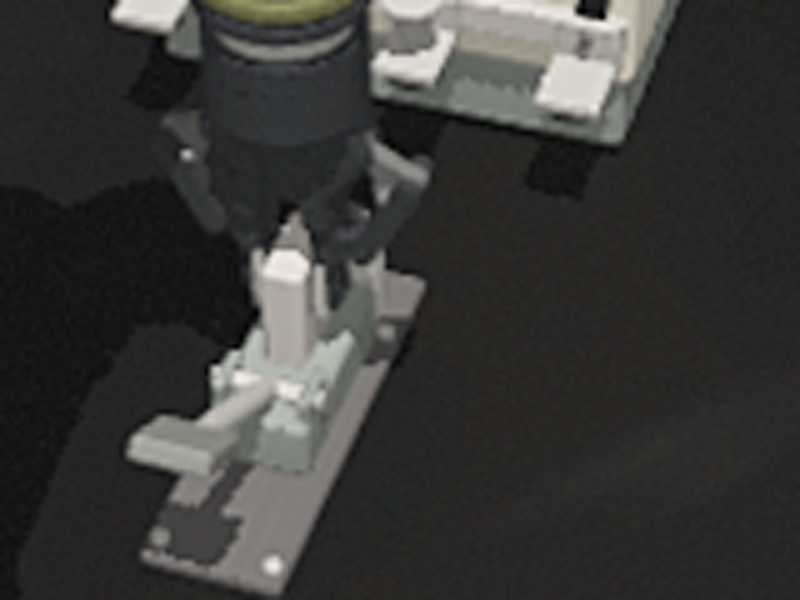

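```bash
python3 -m jog '[{"jaw":1,"tx":0.015,"ty":0.0018,"tz":0,"ax":0,"ay":0,"az":0},{"jaw":1,"tx":0.03,"ty":0.0036,"tz":0,"ax":0,"ay":0,"az":0},{"jaw":1,"tx":0.045,"ty":0.0054,"tz":0,"ax":0,"ay":0,"az":0},{"jaw":1,"tx":0.06,"ty":0.0072,"tz":0,"ax":0,"ay":0,"az":0},{"jaw":1,"tx":0.07,"ty":0.0084,"tz":0,"ax":0,"ay":0,"az":0},{"jaw":1,"tx":0.07,"ty":0.0084,"tz":0,"ax":0,"ay":0,"az":0}]'
python3 - <<'E'
from fit import *
s,R=st()
t=s['tcp_pos'];yaw=np.radians(7)
p=cam('scene'); draw(p,[((t[0],t[1],yaw),[w+[0,0,t[2]-.067] for w in JW],(0,0,255)),((.745,.0398,.1224),SW(-30.6),(0,255,0))],(230,180,390,320),5,'sc3')
E
```

```text
time_s: 8.5
tcp_pos: [0.5328, -0.0174, 0.0705]
orientation: [0.706, -0.043, 0.705, 0.043]
force: [-0.8, -0.3, -7.5]
finger_gap: 0.0217
t 8.5 tcp [ 0.5328 -0.0174  0.0705] x [ 0.002  0.    -1.   ] y [-0.122  0.993 -0.   ] yaw_y 96.99 F [-0.8 -0.3 -7.5] gap 0.0217 q [-0.02  0.55  0.01  1.95 -0.01  0.64  1.69]
```

View pics/sc3.png

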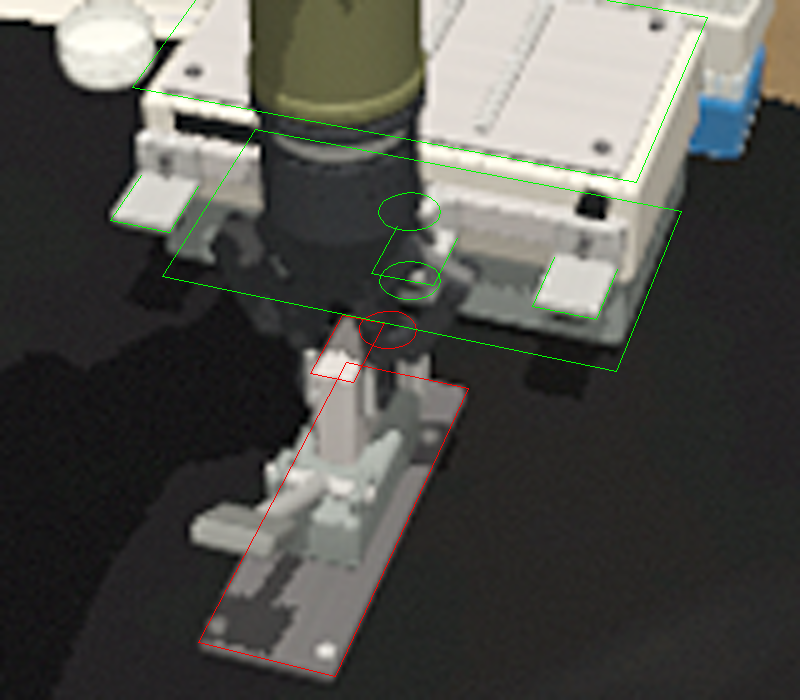

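```bash
python3 -m jog '[{"jaw":1,"tx":0.008,"ty":0.001,"tz":-0.002,"ax":0,"ay":0,"az":0},{"jaw":1,"tx":0.018,"ty":0.002,"tz":-0.002,"ax":0,"ay":0,"az":0},{"jaw":1,"tx":0.028,"ty":0.003,"tz":-0.002,"ax":0,"ay":0,"az":0},{"jaw":1,"tx":0.037,"ty":0.004,"tz":-0.002,"ax":0,"ay":0,"az":0},{"jaw":1,"tx":0.037,"ty":0.004,"tz":-0.002,"ax":0,"ay":0,"az":0},{"jaw":1,"tx":0.037,"ty":0.004,"tz":-0.002,"ax":0,"ay":0,"az":0}]'
python3 - <<'E'
from fit import *
s,R=st()
t=s['tcp_pos'];yaw=np.radians(7)
p=cam('scene'); draw(p,[((t[0],t[1],yaw),[w+[0,0,t[2]-.067] for w in JW],(0,0,255)),((.745,.0398,.1224),SW(-30.6),(0,255,0))],(230,180,390,320),5,'sc4')
E
```

```text
time_s: 9.15
tcp_pos: [0.568, -0.0137, 0.068]
orientation: [0.706, -0.043, 0.706, 0.043]
force: [-0.2, -0.5, -7.2]
finger_gap: 0.0218
t 9.15 tcp [ 0.568  -0.0137  0.068 ] x [-0.001 -0.    -1.   ] y [-0.121  0.993  0.   ] yaw_y 96.97 F [-0.2 -0.5 -7.2] gap 0.0218 q [-0.03  0.6   0.01  1.85 -0.01  0.69  1.68]
```

View pics/sc4.png

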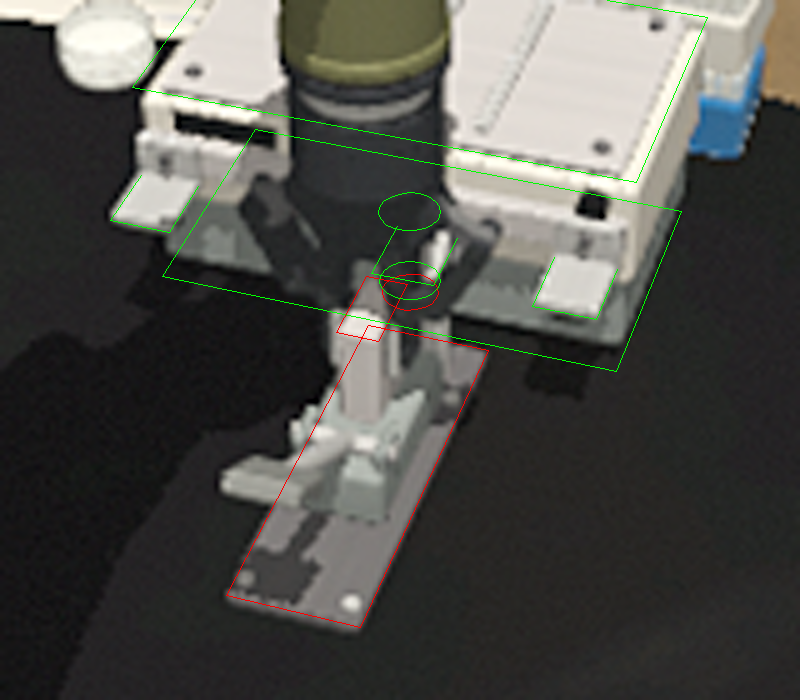

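```bash
python3 -m jog '[{"jaw":1,"tx":0.0018,"ty":0.0004,"tz":-0.0012,"ax":0,"ay":0,"az":0},{"jaw":1,"tx":0.0018,"ty":0.0004,"tz":-0.002,"ax":0,"ay":0,"az":0},{"jaw":1,"tx":0.0018,"ty":0.0004,"tz":-0.002,"ax":0,"ay":0,"az":0},{"jaw":1,"tx":0.0018,"ty":0.0004,"tz":-0.002,"ax":0,"ay":0,"az":0}]'
python3 -c "
from h import *
st()"
```

```text
time_s: 9.6
tcp_pos: [0.5692, -0.0135, 0.0671]
orientation: [0.706, -0.043, 0.706, 0.043]
force: [-5.3, -1.0, 2.0]
finger_gap: 0.0216
t 9.6 tcp [ 0.5692 -0.0135  0.0671] x [-0.001 -0.    -1.   ] y [-0.121  0.993 -0.   ] yaw_y 96.94 F [-5.3 -1.   2. ] gap 0.0216 q [-0.03  0.6   0.01  1.85 -0.01  0.69  1.68]
```

On the bench (force reversed). Release.

```bash
python3 -m jog '[{"jaw":0.7,"tx":0,"ty":0,"tz":0.0,"ax":0,"ay":0,"az":0},{"jaw":0.4,"tx":0,"ty":0,"tz":0,"ax":0,"ay":0,"az":0},{"jaw":0.4,"tx":0,"ty":0,"tz":0,"ax":0,"ay":0,"az":0},{"jaw":0.4,"tx":0,"ty":0,"tz":0,"ax":0,"ay":0,"az":0},{"jaw":0.4,"tx":0,"ty":0,"tz":0.03,"ax":0,"ay":0,"az":0},{"jaw":0.4,"tx":0,"ty":0,"tz":0.06,"ax":0,"ay":0,"az":0},{"jaw":0.4,"tx":-0.03,"ty":0,"tz":0.1,"ax":0,"ay":0,"az":0},{"jaw":0.4,"tx":-0.07,"ty":0,"tz":0.14,"ax":0,"ay":0,"az":0},{"jaw":0.4,"tx":-0.11,"ty":0,"tz":0.17,"ax":0,"ay":0,"az":0},{"jaw":0.4,"tx":-0.11,"ty":0,"tz":0.17,"ax":0,"ay":0,"az":0}]'
python3 - <<'E'
from fit import *
s,R=st()
J=(.569,-.0136,np.radians(7))
for n,b,f in(('wrist',(0,0,640,480),1.2),('scene',(230,180,390,320),5)):
    p=cam(n); draw(p,[(J,JW,(0,0,255)),((.745,.0398,.1224),SW(-30.6),(0,255,0))],b,f,n+'_c5')
    for k,z in dict(jack=0,jack_grip=.085,saddle_top=.067,handle_press=.112,lift_pad=.074,lift_lug=.08).items():
        for q in robot.landmark_of(p,k)[:1]: print(k,round(q['p'],2),np.round(q['position'],1),np.round(atz(p,q['position'],z),4))
E
```

```text
time_s: 10.6
tcp_pos: [0.4578, -0.0135, 0.2398]
orientation: [0.707, -0.043, 0.704, 0.043]
force: [1.2, -0.3, -0.1]
finger_gap: 0.0514
t 10.6 tcp [ 0.4578 -0.0135  0.2398] x [ 0.004  0.    -1.   ] y [-0.121  0.993 -0.   ] yaw_y 96.93 F [ 1.2 -0.3 -0.1] gap 0.0514 q [-0.04  0.24  0.02  1.91 -0.    0.99  1.67]
jack 0.76 [307.9 291.5] [ 0.5676 -0.0107  0.    ]
jack_grip 0.78 [303.1 333.5] [ 0.5693 -0.0128  0.085 ]
saddle_top 0.74 [304.6 376.7] [ 0.6317 -0.0052  0.067 ]
handle_press 0.76 [299.3 200.8] [ 0.4381 -0.0289  0.112 ]
lift_pad 0.92 [301.6 384.6] [ 0.6361 -0.0075  0.074 ]
lift_lug 0.91 [306.5 394.3] [ 0.6423 -0.0016  0.08  ]
jack 0.65 [306.6 272.2] [ 0.5676 -0.0195  0.    ]
jack_grip 0.97 [301.7 245.2] [ 0.5724 -0.0046  0.085 ]
saddle_top 0.56 [310.4 239.2] [ 0.6225 -0.0052  0.067 ]
handle_press 0.46 [289.  269.8] [ 0.4527 -0.0309  0.112 ]
lift_pad 0.57 [311.3 236. ] [ 0.6279 -0.0054  0.074 ]
lift_lug 0.69 [314.9 231.1] [ 0.6438 -0.0085  0.08  ]
```

View pics/wrist_c5.png

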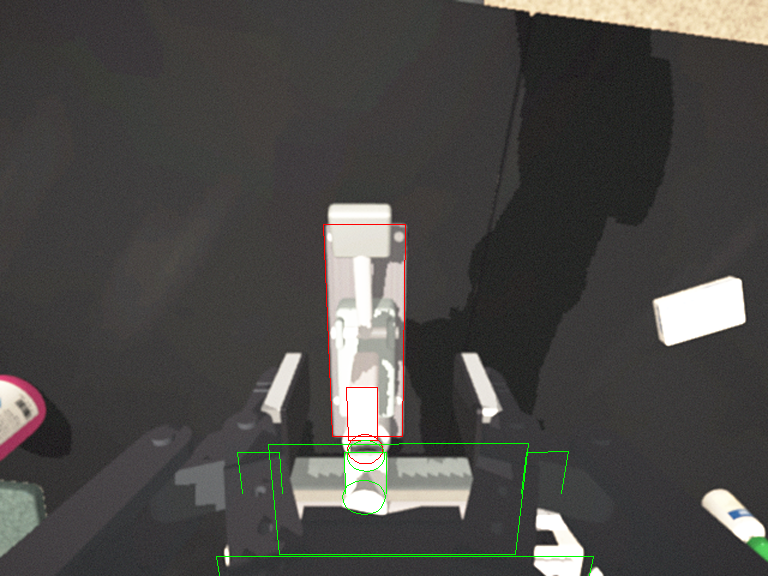

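View pics/scene_c5.png

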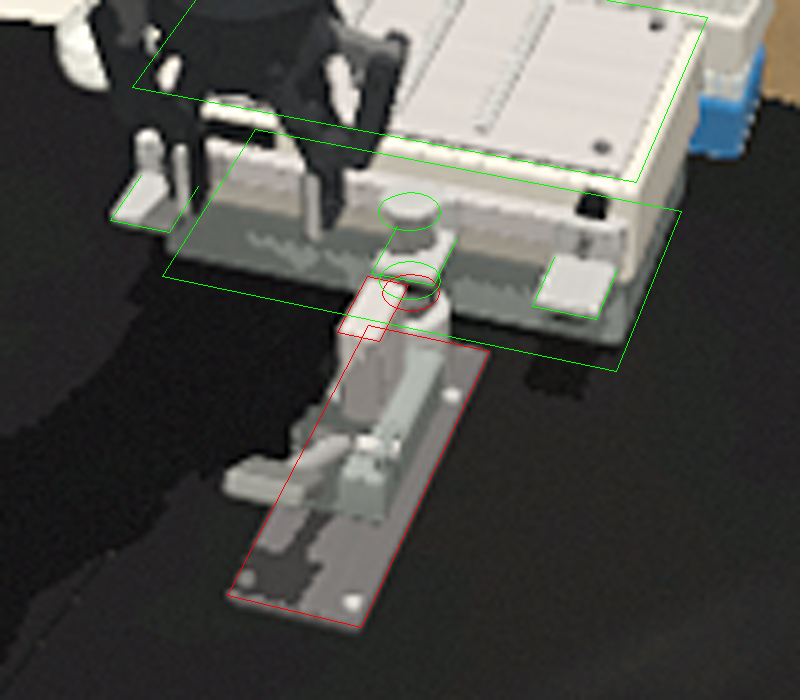

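```bash
python3 -m jog '[{"jaw":1,"tx":-0.022,"ty":-0.0165,"tz":0,"ax":0,"ay":0,"az":0},{"jaw":1,"tx":-0.022,"ty":-0.0165,"tz":-0.03,"ax":0,"ay":0,"az":0},{"jaw":1,"tx":-0.022,"ty":-0.0165,"tz":-0.06,"ax":0,"ay":0,"az":0},{"jaw":1,"tx":-0.022,"ty":-0.0165,"tz":-0.09,"ax":0,"ay":0,"az":0},{"jaw":1,"tx":-0.022,"ty":-0.0165,"tz":-0.105,"ax":0,"ay":0,"az":0},{"jaw":1,"tx":-0.022,"ty":-0.0165,"tz":-0.105,"ax":0,"ay":0,"az":0},{"jaw":1,"tx":-0.022,"ty":-0.0165,"tz":-0.105,"ax":0,"ay":0,"az":0}]'
python3 - <<'E'
from fit import *
s,R=st()
for n in('wrist','scene'):
    p=cam(n,n+'6')
    for k,z in dict(handle_press=.112,saddle_top=.067,lift_pad=.074).items():
        for q in robot.landmark_of(p,k)[:1]: print(k,round(q['p'],2),np.round(q['position'],1),np.round(atz(p,q['position'],z),4))
draw(p,[],(230,180,390,320),5,'sc6')
J=(.569,-.0136,np.radians(7))
for th in np.linspace(0,.58,7):
    f=np.arctan2(64,92)-th
    print(round(th,2),T(*J,[-.042-.112*np.cos(f),0,.048+.112*np.sin(f)]).round(4))
E
```

```text
time_s: 12.0
tcp_pos: [0.4382, -0.0298, 0.1316]
orientation: [0.706, -0.043, 0.706, 0.043]
force: [-0.1, 0.4, -0.6]
finger_gap: -0.0001
t 12.0 tcp [ 0.4382 -0.0298  0.1316] x [-0. -0. -1.] y [-0.121  0.993 -0.   ] yaw_y 96.96 F [-0.1  0.4 -0.6] gap -0.0001 q [-0.    0.35  0.02  2.11 -0.01  0.68  1.72]
handle_press 0.7 [318.4 287.4] [ 0.4365 -0.0286  0.112 ]
handle_press 0.64 [289.4 270.2] [ 0.4519 -0.0323  0.112 ]
saddle_top 0.44 [312.2 240.4] [ 0.6201 -0.0117  0.067 ]
lift_pad 0.85 [312.  234.5] [ 0.6343 -0.0044  0.074 ]
0.0 [[ 0.4361 -0.0299  0.112 ]]
0.1 [[ 0.4304 -0.0306  0.1028]]
0.19 [[ 0.4256 -0.0312  0.0931]]
0.29 [[ 0.4217 -0.0317  0.083 ]]
0.39 [[ 0.4189 -0.032   0.0726]]
0.48 [[ 0.417  -0.0323  0.0619]]
0.58 [[ 0.4162 -0.0324  0.0511]]
```

View pics/sc6.png

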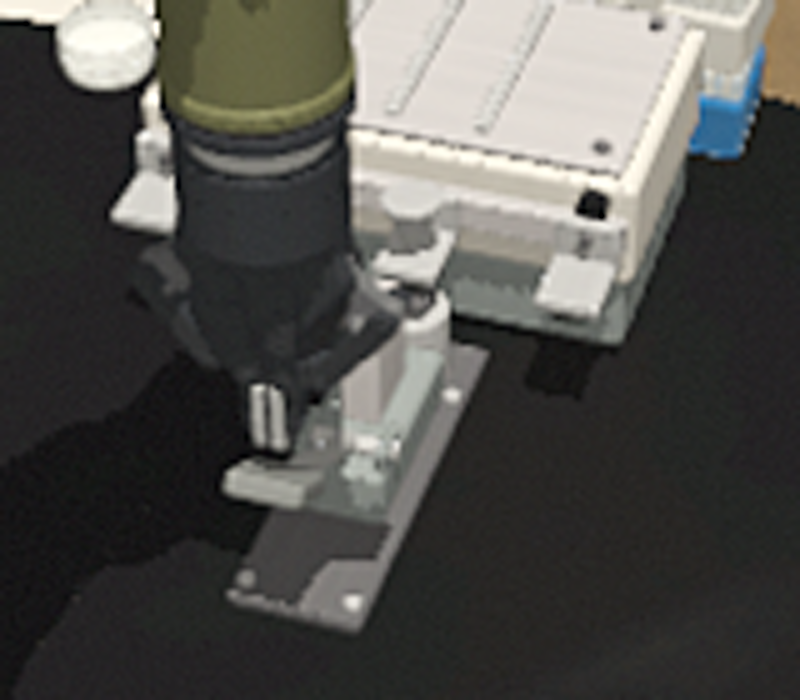

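View pics/wrist6.png

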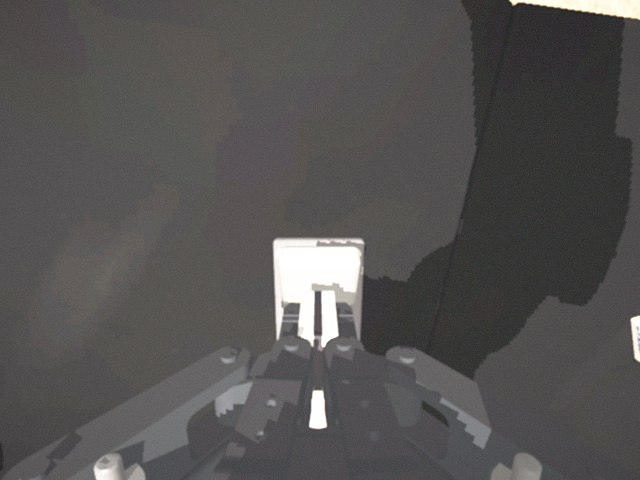

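```bash
python3 -m jog '[{"jaw":1,"tx":-0.002,"ty":0,"tz":-0.016,"ax":0,"ay":0,"az":0},{"jaw":1,"tx":-0.008,"ty":-0.001,"tz":-0.029,"ax":0,"ay":0,"az":0},{"jaw":1,"tx":-0.0125,"ty":-0.0015,"tz":-0.0385,"ax":0,"ay":0,"az":0},{"jaw":1,"tx":-0.0165,"ty":-0.002,"tz":-0.0485,"ax":0,"ay":0,"az":0},{"jaw":1,"tx":-0.0165,"ty":-0.002,"tz":-0.0485,"ax":0,"ay":0,"az":0}]'
python3 - <<'E'
from fit import *
s,R=st()
p=cam('scene');draw(p,[((.569,-.0136,np.radians(7)),JW[:1],(0,0,255))],(230,180,390,320),5,'sc7')
E
```

```text
time_s: 12.9
tcp_pos: [0.423, -0.0316, 0.083]
orientation: [0.707, -0.043, 0.705, 0.043]
force: [1.7, 0.9, 8.7]
finger_gap: 0.0
t 12.9 tcp [ 0.423  -0.0316  0.083 ] x [ 0.003  0.    -1.   ] y [-0.121  0.993 -0.   ] yaw_y 96.98 F [1.7 0.9 8.7] gap 0.0 q [ 0.01  0.41  0.02  2.21 -0.01  0.52  1.72]
```

View pics/sc7.png

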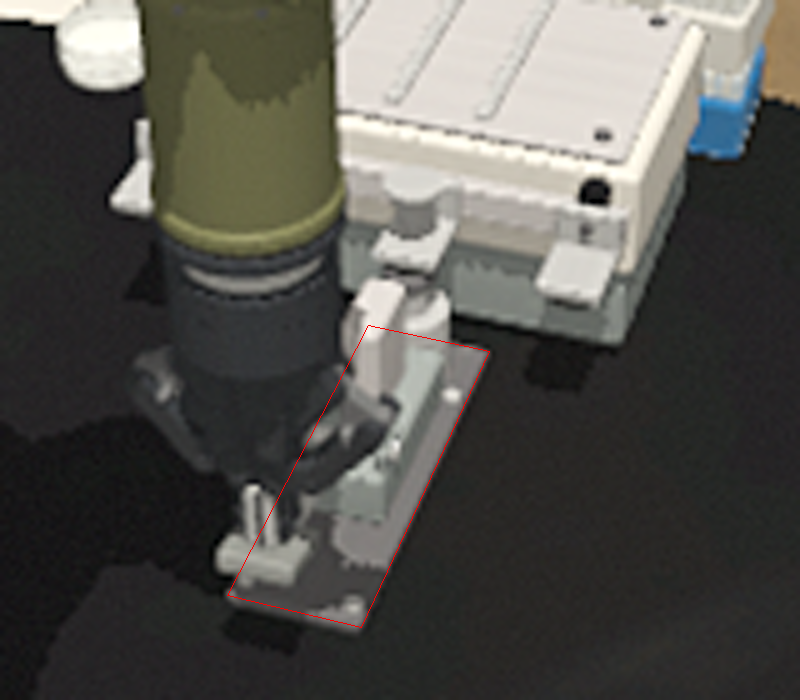

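```bash
python3 -m jog '[{"jaw":1,"tx":-0.003,"ty":-0.0003,"tz":-0.01,"ax":0,"ay":0,"az":0},{"jaw":1,"tx":-0.005,"ty":-0.0005,"tz":-0.02,"ax":0,"ay":0,"az":0},{"jaw":1,"tx":-0.006,"ty":-0.0007,"tz":-0.028,"ax":0,"ay":0,"az":0},{"jaw":1,"tx":-0.006,"ty":-0.0007,"tz":-0.031,"ax":0,"ay":0,"az":0},{"jaw":1,"tx":-0.006,"ty":-0.0007,"tz":-0.031,"ax":0,"ay":0,"az":0},{"jaw":1,"tx":-0.006,"ty":-0.0007,"tz":-0.031,"ax":0,"ay":0,"az":0}]'
python3 - <<'E'
from fit import *
s,R=st()
p=cam('scene');draw(p,[((.569,-.0136,np.radians(7)),JW[:1],(0,0,255))],(230,180,390,320),5,'sc8')
E
```

```text
time_s: 13.55
tcp_pos: [0.418, -0.0322, 0.0534]
orientation: [0.708, -0.043, 0.704, 0.043]
force: [0.3, 1.4, 20.9]
finger_gap: 0.0001
t 13.55 tcp [ 0.418  -0.0322  0.0534] x [ 0.005  0.    -1.   ] y [-0.122  0.993 -0.   ] yaw_y 96.98 F [ 0.3  1.4 20.9] gap 0.0001 q [ 0.01  0.46  0.01  2.25 -0.01  0.42  1.73]
```

View pics/sc8.png

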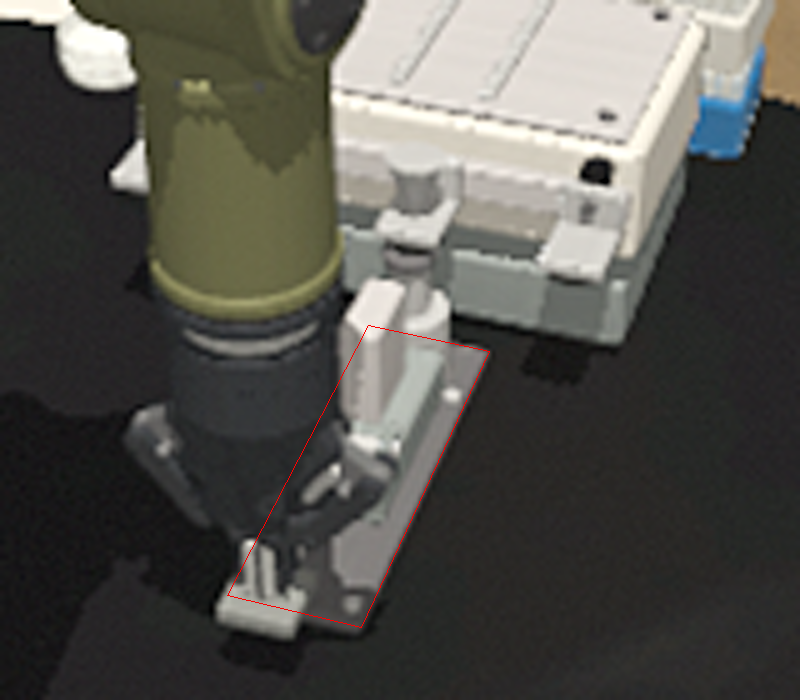

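```bash
python3 -m jog '[{"jaw":1,"tx":0,"ty":0,"tz":0.01,"ax":0,"ay":0,"az":0},{"jaw":1,"tx":0.002,"ty":0.0002,"tz":0.02,"ax":0,"ay":0,"az":0},{"jaw":1,"tx":0.005,"ty":0.0006,"tz":0.033,"ax":0,"ay":0,"az":0},{"jaw":1,"tx":0.01,"ty":0.001,"tz":0.046,"ax":0,"ay":0,"az":0},{"jaw":1,"tx":0.016,"ty":0.002,"tz":0.058,"ax":0,"ay":0,"az":0},{"jaw":1,"tx":0.021,"ty":0.0025,"tz":0.07,"ax":0,"ay":0,"az":0},{"jaw":1,"tx":0.021,"ty":0.0025,"tz":0.083,"ax":0,"ay":0,"az":0},{"jaw":1,"tx":0.021,"ty":0.0025,"tz":0.083,"ax":0,"ay":0,"az":0},{"jaw":1,"tx":0.021,"ty":0.0025,"tz":0.083,"ax":0,"ay":0,"az":0},{"jaw":1,"tx":0.021,"ty":0.0025,"tz":0.083,"ax":0,"ay":0,"az":0},{"jaw":1,"tx":0.021,"ty":0.0025,"tz":0.083,"ax":0,"ay":0,"az":0},{"jaw":1,"tx":0.021,"ty":0.0025,"tz":0.083,"ax":0,"ay":0,"az":0}]'
python3 - <<'E'
from fit import *
s,R=st()
p=cam('scene');draw(p,[((.569,-.0136,np.radians(7)),JW,(0,0,255)),((.745,.0398,.1224),SW(-30.6),(0,255,0))],(230,180,390,320),5,'sc9')
E
```

```text
time_s: 14.8
tcp_pos: [0.4362, -0.03, 0.1343]
orientation: [0.705, -0.043, 0.706, 0.043]
force: [0.7, -0.2, -0.6]
finger_gap: 0.0002
t 14.8 tcp [ 0.4362 -0.03    0.1343] x [-0.001 -0.    -1.   ] y [-0.121  0.993  0.   ] yaw_y 96.96 F [ 0.7 -0.2 -0.6] gap 0.0002 q [-0.    0.34  0.02  2.11 -0.01  0.69  1.72]
```

View pics/sc9.png

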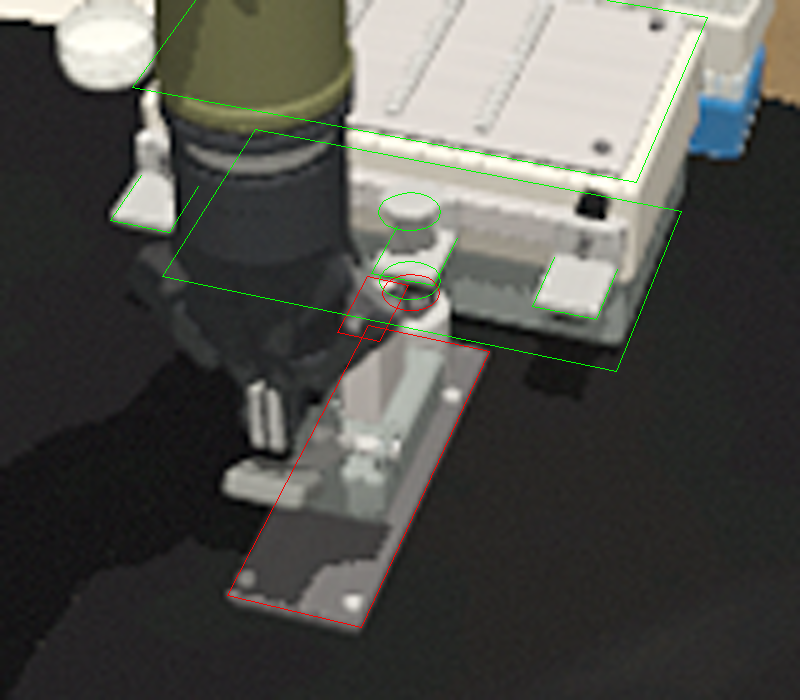

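```bash
python3 -m jog '[{"jaw":1,"tx":0,"ty":0,"tz":-0.018,"ax":0,"ay":0,"az":0},{"jaw":1,"tx":-0.006,"ty":-0.001,"tz":-0.031,"ax":0,"ay":0,"az":0},{"jaw":1,"tx":-0.0105,"ty":-0.0015,"tz":-0.041,"ax":0,"ay":0,"az":0},{"jaw":1,"tx":-0.0145,"ty":-0.002,"tz":-0.051,"ax":0,"ay":0,"az":0},{"jaw":1,"tx":-0.017,"ty":-0.002,"tz":-0.061,"ax":0,"ay":0,"az":0},{"jaw":1,"tx":-0.019,"ty":-0.0025,"tz":-0.071,"ax":0,"ay":0,"az":0},{"jaw":1,"tx":-0.02,"ty":-0.0025,"tz":-0.079,"ax":0,"ay":0,"az":0},{"jaw":1,"tx":-0.02,"ty":-0.0025,"tz":-0.083,"ax":0,"ay":0,"az":0},{"jaw":1,"tx":-0.02,"ty":-0.0025,"tz":-0.083,"ax":0,"ay":0,"az":0},{"jaw":1,"tx":-0.02,"ty":-0.0025,"tz":-0.083,"ax":0,"ay":0,"az":0},{"jaw":1,"tx":-0.02,"ty":-0.0025,"tz":-0.083,"ax":0,"ay":0,"az":0},{"jaw":1,"tx":-0.02,"ty":-0.0025,"tz":-0.083,"ax":0,"ay":0,"az":0}]'
python3 - <<'E'
from fit import *
s,R=st()
p=cam('scene','sc10f');draw(p,[((.569,-.0136,np.radians(7)),JW[:1],(0,0,255))],(230,180,390,320),5,'sc10')
for k,z in dict(saddle_top=.095,lift_pad=.095,carton=0,wash_pink0=0).items():
    for q in robot.landmark_of(p,k)[:1]: print(k,round(q['p'],2),np.round(q['position'],1),np.round(atz(p,q['position'],z),4))
st()
E
```

```text
time_s: 16.05
tcp_pos: [0.418, -0.0324, 0.0532]
orientation: [0.707, -0.043, 0.704, 0.043]
force: [-2.9, 0.1, 23.8]
finger_gap: 0.0002
t 16.05 tcp [ 0.418  -0.0324  0.0532] x [ 0.004  0.    -1.   ] y [-0.121  0.993 -0.   ] yaw_y 96.96 F [-2.9  0.1 23.8] gap 0.0002 q [ 0.01  0.47  0.01  2.25 -0.01  0.42  1.73]
saddle_top 0.41 [310.  232.9] [ 0.615 -0.008  0.095]
carton 0.82 [192.2 256.8] [0.4908 0.292  0.    ]
wash_pink0 0.83 [442.2 287.5] [ 0.662  -0.3573  0.    ]
t 16.3 tcp [ 0.418  -0.0324  0.0532] x [ 0.004  0.    -1.   ] y [-0.121  0.993 -0.   ] yaw_y 96.96 F [-2.3  0.9 25. ] gap 0.0004 q [ 0.01  0.47  0.01  2.25 -0.01  0.42  1.73]
```

View pics/sc10.png

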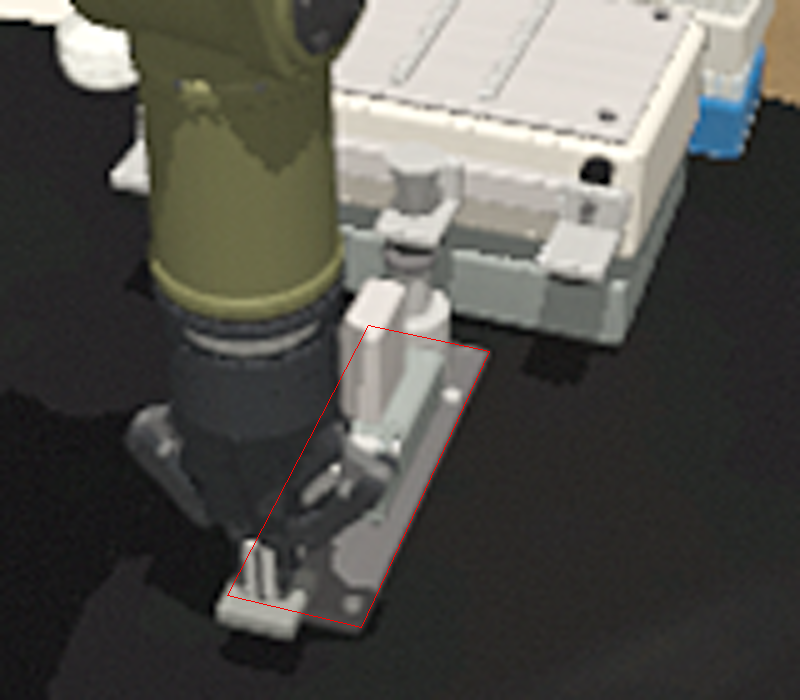

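```bash
python3 -c "
from h import *
print(robot.hand_in()); st()"
```

```text
the job is handed in; nothing more can be done
None
the job is handed in; nothing more can be done
```

The shaker is raised on the jack, and I handed the job in at about 16.3 s with the closed fingers holding the handle down. No verdict was reported.

I gripped the jack by its fin and slid it under the marked lug just clear of the bench. I released it there flat, did one trial stroke, let the handle come right up so the shaker settled, then pressed to the bottom again.

**Last checks:**
- **Handle:** the fingertips were at z ≈ 53 mm, which is the bottom stop, pressing with about 24 to 25 N and holding steady.
- **Jack:** in the scene picture it lies flat and its base still matches the outline from where I set it down.
- **Shaker:** its front is visibly raised, with the saddle under the marked pad. The raised pad height was judged only by eye and from the handle being at its stop; I did not measure it.
- **Clearance:** no contact between the arm and the shaker could be seen.
- **Bystanders:** my moves stayed well away from the carton and bottle. The detected bottle position moved about 6 mm from the first look, within the detector's scatter. The carton shifted about 16 mm, which I also put down to scatter.

**Disagreements:**
- My model fit puts the saddle about 1 to 2 mm from the pad's middle, against a 12 mm limit. The trained networks' saddle and pad points differed by about 5 mm in both the wrist and scene pictures after placing, and by up to about 16 mm in a later scene picture.
- In the final picture the networks did not find the lift pad. They put the saddle, at low confidence (0.41), about 14 mm off my fit. I relied on the fit, because its outlines matched the pictures.

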